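# Stop the charger, draw the red battery pack and hold it tilted for a look at its gauge

### The job

Push the charger's green stop button fully down and let it spring back; only then draw the red battery pack up out of its charging bay. Lift it so that all of it is at least 17 cm above the bench and lean it over to about 45 degrees from upright so that its gauge face (the white panel with the green bars) looks slantwise up, and keep holding it there, still, in the gripper: the program finishes while holding, without putting the pack down. Leave the yellow pack seated in its bay and do not disturb the other things on the bench.

Things in the scene. Friction and masses are not known exactly. Their poses are not given: they have to be found in the camera images.
- charger: Grey two-bay battery charger, 130 (x) x 220 (y) x 60 mm (z), fixed to the bench. Origin: centre of its underside; z up. Two square wells, 35 mm wide, 50 mm deep, open in its top at x = +18, y = +55 and -55 mm; each holds a pack, in either order. Its front (-x side) faces the robot, turned up to 0.45 rad either way.
- stop_button (a joint): Travel of the charger's green round stop button, in m: 0 up, 0.006 fully down. A spring brings it back; it starts to move at about 1.5 N and is fully down at 5 N.
- stop_button_top (a point): Centre of the top face of the green stop button (30 mm across, in a black round collar 46 mm across and 12 mm high), at x = -38 mm, y = 0 of the charger, 78 mm above the bench when up. Pressed straight down.
- red_pack: Red battery pack, loose, 0.17 to 0.35 kg. Black stem 30 x 30 x 42 mm under a head 58 (x) x 44 (y) x 48 mm (z): a 12 mm black collar, then 36 mm red to the top. Origin: centre of the stem's underside; z runs up the pack, head at z = 42 to 90 mm. Stands in a well, shoulders on the charger's top (origin 18 mm above the bench), axes as the charger's, 2.5 mm play a side. Flat y sides free to grasp; 66 mm gap to the other pack.
- red_pack_foot (a point): Centre of the underside of the red pack's stem (the pack's origin).
- red_pack_gauge (a point): Centre of the red pack's gauge: a white panel 34 x 22 mm with three green and one black bars, on the head's +x side (gauge face, away from the robot at the start) at x = 30, z = 72 mm of the pack. Turning the pack so that this side looks up sends its foot out to where the gauge faced.
- yellow_pack: The other pack, the same in all but its colour, yellow instead of red; it stays in the other well. Origin and axes as for the red one.
- screw_carton: Cardboard carton with a blue band, 70 x 110 x 60 mm high, beyond the charger. Origin: centre of its underside. Leave alone.
- tape_measure: Yellow and black tape measure, 66 x 36 x 55 mm high, to the right of the charger. Origin: centre of its underside. Leave alone.
- screwdriver: Screwdriver with an orange handle, 190 mm long, lying along its x to the left of the charger. Leave alone.
- shim_stack: Stack of pale wooden shims, 90 x 150 x 52 mm high, at the right. Origin: centre of its underside. Leave alone.
- drill: Green and black cordless drill lying on its side, 230 x 200 x 60 mm high, at the left. Origin: under the middle of its barrel, on the bench. Leave alone.
Things that resemble listed ones, but are neither listed nor needed, are in the scene too. What is shaped like the red_pack but pink, purple or turquoise is not meant.

How it is judged:
By the outcome, as a careful person would: the job done as asked, in the order asked, and still so for the second after the job is handed in, while the arm keeps its last pose, push and grip.
It also fails if it takes over 42 s, if anything falls off the work surface, if the arm or the gripper's body presses on something with over 40 N, if the wrist force passes 120 N, or if a joint passes its speed limit or range.

### The arm

A 7-joint arm with a two-finger parallel gripper is mounted at the origin on the work surface. World frame = base frame: x ahead of the robot, y to its left, z up, the work surface at z = 0. Lengths are in mm, angles in rad, forces in N, time in s.
With the tool pointing down it reaches from about 400 to 875 mm from the base axis. Payload 19.3 kg.
Tool frame: the origin (TCP) lies at the very end of the fingers, on their centre line; the grasp point (between the pads) lies 19 mm behind it; z points along the fingers, y is the line along which they close (so a half turn about z gives the same grasp; the last joint's range is limited). The gripper opens to 85 mm and grips with 20 to 120 N. Pads are 22 mm wide; open, the fingers measure 114 mm over their backs; the gripper's body (76 mm by 85 mm) begins 54 mm behind the grasp point. The pads swing forward as they close: fully open they stand 13 mm farther back than shut.
Start: joints at [1.23, 0.521, -0.036, 1.599, 0.021, 1.021, -0.113], TCP at [167.161, -602.222, 231.291] pointing down, gripper open.
Joint ranges: [-2.91, 2.91], [-0.3, 2.13], [-1.5, 1.42], [0.17, 2.43], [-1.26, 4.41], [0.16, 1.93], [-2.52, 2.52]. Speed limits (rad/s): [1.89, 1.89, 2.39, 2.39, 3.01, 3.01, 3.01].

### API

Orientations are given as a unit quaternion [x, y, z, w].
In Python, from rig import readout, viewer, r, models gives the robot as it stands.
- The arm moves only by the tool play_rows, never from a script. Its argument "plan" is a list of rows, each a list of 2 entries, a list of its own where there are three numbers: the shift along the tool's x, y, z in cm, then the turn, a rotation vector about the tool's x, y, z in degrees. In form: [[[dx, dy, dz], [rx, ry, rz]], ...]. A call has exactly 10 rows; each row shifts and turns the commanded pose from where the row before left it, along the tool's axes as they then stand; what a row does not reach is not made up. A row lasts 1/10 s, in which the tool goes at most 50 mm and 8.59 degrees, less where a joint would pass 70% of its speed; a pose out of reach is approached as far as the arm can. A call with a gripper value outside its range is refused whole. "grip" is the opening, from 0 (shut) to 1 (fully open), set as the call begins (left out, the last holds). The fingers move at their own pace and stop on an object; the grip force is fixed at half the most. Time passes only in rows, so rows that do not move let the fingers close, or fill a call up. It gives the time, the measured TCP pose, the force, the opening and the grip force at its end, in the units of the state.
- readout.sense(): the state, without advancing time (a new reading comes with each control period).
- viewer.capture(name): name is "scene" or "top" or "wrist"; returns (picture, depth): 400x640x3 uint8, red, green, blue; 400x640 float32, mm along the optical axis (not along the pixel's ray), 0 where there is no reading.
- viewer.camera_model(name): a dict with "K" (3x3 intrinsics, pixels), "R" (3x3) and "t" (3): a world point X has camera coordinates R X + t; the wrist camera has in their place "tool_from_camera" (4x4, takes a point from camera to tool coordinates, whose origin is the TCP and whose axes are the flange's). Camera axes: x right, y down, z forward; pixel columns grow to the right and rows downward; lengths in mm; the calibration is good to about 2 mm. The wrist camera is an equidistant fisheye: a pixel r from the principal point sees the ray r / f radians off the axis. A picture is of the moment at which its call begins: read the wrist's pose just before it. camera_model takes no time and is no camera call.
- r.finish_job(): hands the job in; it is judged then, once.
Trained networks look in the newest picture that a camera, given by its name, has taken for a name from the list of things; names that differ only in an ending like _2 or _b are one class to them, and where a whole thing is asked for, a point or a joint stands for the part that bears it (a point fixed in the world has none). Each returns a list of dicts, best first, with "score" (0 to 1); they miss things now and then, are a little off and sometimes report something else, mostly with a low value. They report only what shows in the picture. A call takes as long as a camera call. They do not tell look-alikes from the thing itself.
- models.look_for(query, camera): "location" ([x, y, z] in mm, in world coordinates, good to about 4 mm: the middle of the surface that is visible of it).
- models.outline_of(query, camera): "region" (400x640 bool, what is visible of it).
- models.place_of(query, camera): "location" ([x, y, z] in mm, in world coordinates, good to about 4 mm: a listed point, or the origin of a listed thing).
The state is a dict: "clock": time; "joint_positions": joint angles; "qd": joint speeds; "joint_efforts": joint torques, N m; "position": TCP position; "orientation": TCP orientation; "wrist_force": force on the tool from outside, world axes, zero at the start; "ft_torque": the same for the moment, N m; "grip_width": opening from 0.0 (shut) to 1.0 (fully open); "finger_force": force on a finger pad.
Only numpy, scipy, OpenCV 4.12 (cv2) and the standard library are available. Lean on these libraries where they do the work, as an engineer would, in place of code of your own. Each camera call takes 0.05 s, during which the arm holds its last target. There are 200 camera calls.

## Working session

There is one attempt and no reset: what is moved stays moved. The work goes in short steps, Python scripts to look and compute and a tool call to move; the robot and the scene stay as the last step left them, time stands still between calls to the robot, and variables do not carry over. Pictures are saved under pics/ and viewed, at most 10 in all, crops included, and the job is handed in when it is done.

Besides the shell and the picture viewer there is one more tool, called after "Emit:" in YAML: its name, and indented under it one key for each argument. play_rows: Moves the arm, as the interface text tells. Its arguments: {"type":"object","properties":{"plan":{"type":"array","items":{"type":"array"}},"grip":{"type":"number"}},"required":["plan"]}

```bash
mkdir -p pics; ls; python3 - <<'E'
from rig import readout, viewer, r, models
import cv2,numpy as np
s=readout.sense();print({k:np.round(v,3) for k,v in s.items()})
for c in("scene","top"):
    p,d=viewer.capture(c);cv2.imwrite(f"pics/{c}1.png",p[:,:,::-1]);np.save(f"pics/{c}1.npy",d)
    for q in("charger","stop_button_top","red_pack","yellow_pack","red_pack_gauge"):
        print(c,q,[(np.round(o["location"]),round(o["score"],2)) for o in models.place_of(q,c)][:5])
E
```

```text
pics
{'clock': np.float64(0.0), 'joint_positions': array([ 1.23 ,  0.522, -0.036,  1.6  ,  0.021,  1.021, -0.113]), 'qd': array([-0.   ,  0.   , -0.001, -0.001, -0.002, -0.   , -0.001]), 'joint_efforts': array([-1.0000e-03, -9.2709e+01,  1.9790e+00, -3.6991e+01,  1.8000e-02,
        8.0000e-03,  0.0000e+00]), 'position': array([ 167.053, -601.916,  230.725]), 'orientation': array([ 0.991,  0.135, -0.   , -0.001]), 'wrist_force': array([-0.423, -0.698, -0.041]), 'ft_torque': array([ 0.031, -0.035,  0.004]), 'finger_force': np.float64(0.0), 'grip_width': np.float64(1.001)}
scene charger [(array([542.,  93.,   1.]), 0.58)]
scene stop_button_top [(array([508.,  76.,  75.]), 0.63)]
scene red_pack [(array([361., 304.,   1.]), 0.92), (array([455., 347.,  -3.]), 0.9), (array([348., 123.,  -1.]), 0.89), (array([543., 142.,  18.]), 0.6)]
scene yellow_pack [(array([581.,  45.,  17.]), 0.92)]
scene red_pack_gauge [(array([447., 317.,  71.]), 0.97), (array([323., 139.,  73.]), 0.68), (array([567., 158.,  88.]), 0.59), (array([360., 336.,  68.]), 0.57)]
top charger [(array([545.,  86.,   2.]), 0.65)]
top stop_button_top [(array([508.,  71.,  82.]), 0.48)]
top red_pack [(array([346., 119.,  -1.]), 0.77), (array([457., 349.,   2.]), 0.59), (array([541., 146.,  23.]), 0.55), (array([547.,  85.,   1.]), 0.34)]
top yellow_pack [(array([581.,  38.,  17.]), 0.58)]
top red_pack_gauge [(array([572., 156.,  90.]), 0.66), (array([441., 320.,  69.]), 0.64), (array([540., 145.,  22.]), 0.61), (array([322., 143.,  68.]), 0.58)]
```

View pics/scene1.png

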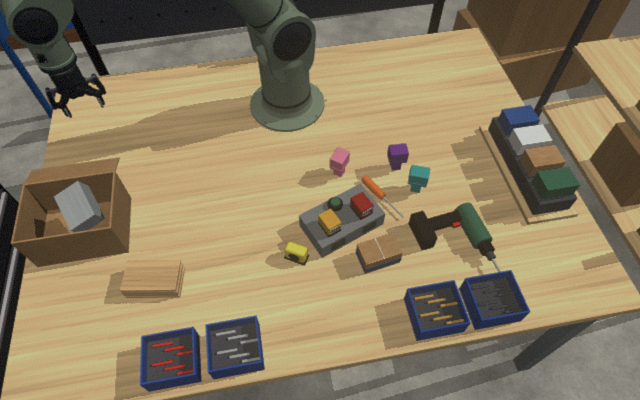

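View pics/top1.png

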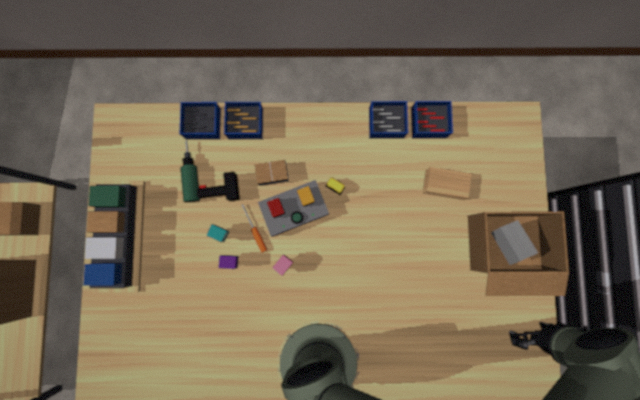

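The red look-alikes in the scene view are pink (340,160), purple (398,155) and turquoise (419,178). The true red pack is in the charger bay at (362,204), left of yellow (330,222). Next I measure by colour and depth.

```bash
cat > h.py <<'E'
import numpy as np,cv2
from scipy.spatial.transform import Rotation as Ro
from rig import readout, viewer, r, models
def cloud(c,d):
    m=viewer.camera_model(c);K=np.array(m["K"]);v,u=np.mgrid[:400,:640]
    P=np.stack([(u-K[0,2])/K[0,0]*d,(v-K[1,2])/K[1,1]*d,d],-1)
    return (P-np.array(m["t"]))@np.array(m["R"])
def delta(p,R):  # shift (cm) and rotvec (deg) in tool axes from the measured pose
    s=readout.sense();R0=Ro.from_quat(s["orientation"])
    return np.round(R0.inv().apply(np.array(p)-s["position"])/10,2),np.round(np.degrees((R0.inv()*R).as_rotvec()),1)
def down(yaw): return Ro.from_euler("z",yaw)*Ro.from_euler("x",np.pi)
E
python3 - <<'E'
from h import *
for c in("scene","top"):
    p=cv2.imread(f"pics/{c}1.png");d=np.load(f"pics/{c}1.npy");X=cloud(c,d);h=cv2.cvtColor(p,cv2.COLOR_BGR2HSV).astype(int)
    H,S,V=h[...,0],h[...,1],h[...,2];near=np.hypot(X[...,0]-545,X[...,1]-90)<150
    for n,m,lo,hi in(("red",((H<8)|(H>172))&(S>120),100,118),("yel",(H>15)&(H<32)&(S>130),100,118),("grn",(H>45)&(H<95)&(S>60),68,90),("chg",(S<50),55,66)):
        q=X[m&near&(X[...,2]>lo)&(X[...,2]<hi)]
        if len(q)>3:
            print(c,n,len(q),np.round(q.mean(0),1),np.round((q[:,:2].min(0)+q[:,:2].max(0))/2,1), np.round(np.median(q[:,2]),1),cv2.minAreaRect(q[:,:2].astype(np.float32)))
s=cv2.imread("pics/scene1.png")[150:270,270:450];cv2.imwrite("pics/crop.png",cv2.resize(s,None,fx=4,fy=4,interpolation=2))
E
```

```text
scene red 259 [545.5 142.6 108.9] [543.5 143.4] 109.2 ((543.9121704101562, 142.7033233642578), (58.63478469848633, 43.88686752319336), 22.26192855834961)
scene yel 288 [585.4  40.6 108.8] [584.2  41.5] 109.1 ((584.01611328125, 40.82337188720703), (60.67951965332031, 44.89336013793945), 21.63929557800293)
scene grn 53 [512.5  73.5  82.9] [513.4  73.4] 83.2 ((512.3418579101562, 72.61125946044922), (27.330785751342773, 22.194713592529297), 63.39585494995117)
scene chg 1681 [556.8  78.1  61.1] [546.6  86.1] 61.1 ((572.0884399414062, 96.72248840332031), (189.3487091064453, 221.79611206054688), 21.763568878173828)
top red 205 [541.9 142.  107.4] [543.  140.8] 107.2 ((542.1988525390625, 142.2515869140625), (57.046878814697266, 42.54518508911133), 21.298681259155273)
top yel 207 [581.2  40.1 107.6] [580.5  40.3] 107.6 ((581.648681640625, 40.06064224243164), (56.549278259277344, 42.48597717285156), 21.481447219848633)
top grn 74 [510.9  72.   79.2] [512.7  72.4] 80.5 ((511.4193420410156, 72.8087158203125), (31.250200271606445, 31.48335838317871), 11.639782905578613)
top chg 1489 [539.7  84.2  60. ] [545.3  85.8] 59.9 ((545.5327758789062, 85.80255126953125), (129.81114196777344, 217.61114501953125), 21.087339401245117)
```

View pics/crop.png

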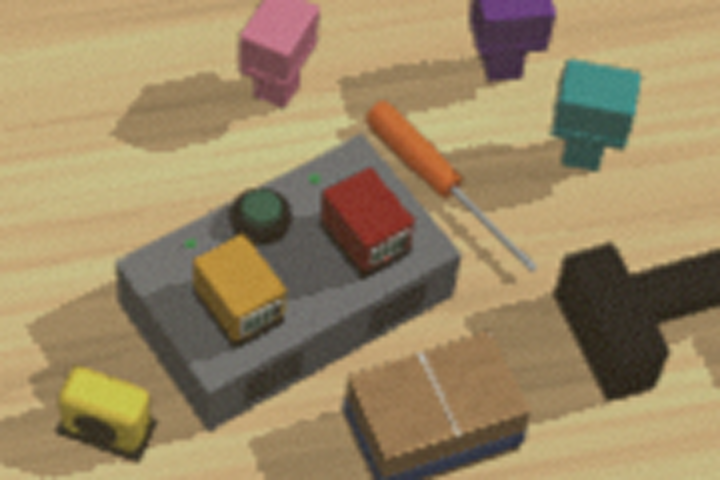

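The crop shows the red pack's gauge on its far side. The charger yaw is 0.371, red is at (543,142) with top height 108, and the button is at (511,72). These agree with the given geometry.

```bash
python3 - <<'E'
from h import *
print(delta([511,72,180],down(.371)))
E
```

```text
(array([ 51.16, -55.77,   5.13]), array([-0. ,  0. , -5.7]))
```

Emit:
play_rows:
  plan:
    - [[2.55, -2.8, 0], [0, 0, 0]]
    - [[2.55, -2.8, 0], [0, 0, 0]]
    - [[2.55, -2.8, 0], [0, 0, 0]]
    - [[2.55, -2.8, 0], [0, 0, 0]]
    - [[2.55, -2.8, 0], [0, 0, 0]]
    - [[2.55, -2.8, 0], [0, 0, 0]]
    - [[2.55, -2.8, 0], [0, 0, 0]]
    - [[2.55, -2.8, 0], [0, 0, 0]]
    - [[2.55, -2.8, 0], [0, 0, 0]]
    - [[2.55, -2.8, 0], [0, 0, 0]]
  grip: 0

```text
clock: 1.6
position: [338.5, -262.9, 231.5]
orientation: [0.991, 0.135, 0.0, 0.0]
wrist_force: [1.7, -0.6, 1.1]
grip_width: 0.001
finger_force: 0.0
```

```bash
python3 - <<'E'
from h import *
print(delta([511,72,180],down(.371)))
E
```

```text
(array([ 25.57, -27.66,   5.15]), array([ 0. , -0. , -5.7]))
```

Emit:
play_rows:
  plan:
    - [[2.8, -3.1, 0.5], [0, 0, 0]]
    - [[2.8, -3.1, 0.5], [0, 0, 0]]
    - [[2.8, -3.1, 0.5], [0, 0, 0]]
    - [[2.8, -3.1, 0.5], [0, 0, 0]]
    - [[2.8, -3.1, 0.5], [0, 0, 0]]
    - [[2.8, -3.1, 0.5], [0, 0, 0]]
    - [[2.8, -3.1, 0.5], [0, 0, 0]]
    - [[2.8, -3.1, 0.5], [0, 0, 0]]
    - [[2.8, -3.1, 0.5], [0, 0, -5.7]]
    - [[0, 0, 0], [0, 0, 0]]

```text
clock: 2.6
position: [507.4, 77.3, 185.8]
orientation: [0.982, 0.189, 0.0, -0.001]
wrist_force: [0.3, -1.2, -0.0]
grip_width: 0.003
finger_force: 0.0
```

```bash
python3 - <<'E'
from h import *
print(delta([511,72,82],down(.371)))
p,d=viewer.capture("wrist");cv2.imwrite("pics/w1.png",p[:,:,::-1])
print([(np.round(o["location"]),o["score"]) for o in models.place_of("stop_button_top","wrist")])
print([(np.round(o["location"]),o["score"]) for o in models.place_of("red_pack","wrist")])
E
```

```text
(array([ 0.12,  0.65, 10.38]), array([-0.1, -0.1,  0.5]))
[(array([510.,  74.,  80.]), 0.71), (array([677., 163.,   2.]), 0.56)]
[(array([542., 144.,  15.]), 0.95), (array([456., 347.,   1.]), 0.8), (array([348., 124.,   5.]), 0.75), (array([362., 308.,   0.]), 0.73)]
```

View pics/w1.png

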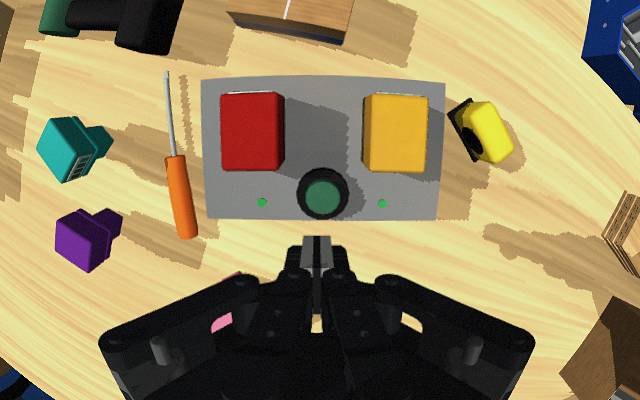

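The wrist view shows the shut fingers at (317,245), aligned with the charger. The button is at (323,193) and red at (252,132). Descending onto the button.

Emit:
play_rows:
  plan:
    - [[0.1, 0.6, 0], [0, 0, 0]]
    - [[0, 0, 1.5], [0, 0, 0]]
    - [[0, 0, 1.5], [0, 0, 0]]
    - [[0, 0, 1.5], [0, 0, 0]]
    - [[0, 0, 1.5], [0, 0, 0]]
    - [[0, 0, 1.5], [0, 0, 0]]
    - [[0, 0, 1.3], [0, 0, 0]]
    - [[0, 0, 1.0], [0, 0, 0]]
    - [[0, 0, 0], [0, 0, 0]]
    - [[0, 0, 0], [0, 0, 0]]

```text
clock: 3.75
position: [509.4, 66.6, 88.5]
orientation: [0.983, 0.184, 0.0, 0.0]
wrist_force: [-0.2, 0.9, -0.9]
grip_width: 0.0
finger_force: 0.0
```

```bash
python3 - <<'E'
from h import *
print(delta([511,72,72],down(.371)),readout.sense()["wrist_force"])
E
```

```text
(array([ 0.35, -0.45,  1.65]), array([ 0. , -0. , -0.1])) [-0.2391011   0.9084497  -0.91806616]
```

Emit:
play_rows:
  plan:
    - [[0.3, -0.5, 0], [0, 0, 0]]
    - [[0, 0, 0], [0, 0, 0]]
    - [[0, 0, 0.3], [0, 0, 0]]
    - [[0, 0, 0.3], [0, 0, 0]]
    - [[0, 0, 0.2], [0, 0, 0]]
    - [[0, 0, 0.2], [0, 0, 0]]
    - [[0, 0, 0.2], [0, 0, 0]]
    - [[0, 0, 0.2], [0, 0, 0]]
    - [[0, 0, 0], [0, 0, 0]]
    - [[0, 0, 0], [0, 0, 0]]

```text
clock: 4.75
position: [510.5, 72.6, 75.5]
orientation: [0.983, 0.184, 0.0, 0.0]
wrist_force: [-8.7, -2.3, 36.1]
grip_width: 0.004
finger_force: 17.7
```

```bash
python3 - <<'E'
from h import *
p,d=viewer.capture("wrist");cv2.imwrite("pics/w2.png",cv2.resize(p[130:290,200:440,::-1],None,fx=3,fy=3))
s=readout.sense();print(s["position"],s["wrist_force"],s["ft_torque"])
E
```

```text
[510.49337749  72.48646969  75.5135161 ] [-8.61609563 -1.45715353 35.72338983] [-0.37798224  2.03810045 -0.01672803]
```

View pics/w2.png

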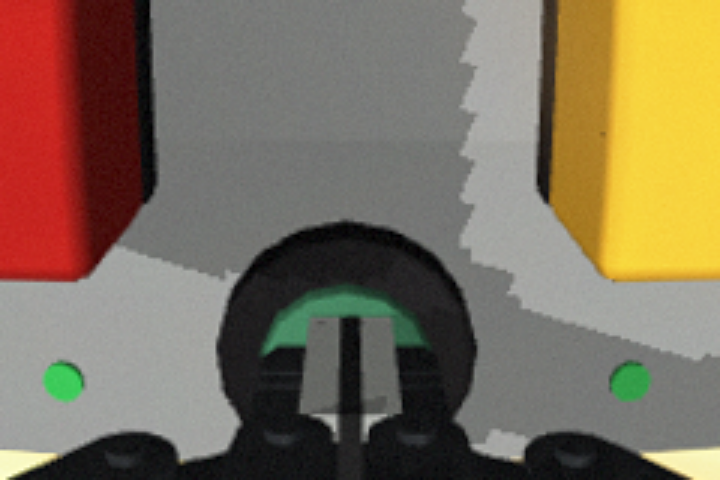

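```bash
cat >> h.py <<'E'
def wcloud():
    s=readout.sense();p,d=viewer.capture("wrist");m=viewer.camera_model("wrist");K=np.array(m["K"]);T=np.array(m["tool_from_camera"])
    v,u=np.mgrid[:400,:640];x=(u-K[0,2])/K[0,0];y=(v-K[1,2])/K[1,1];th=np.hypot(x,y)+1e-9;t=np.tan(th)/th
    P=np.stack([x*t*d,y*t*d,d],-1)@T[:3,:3].T+T[:3,3]
    return p,Ro.from_quat(s["orientation"]).apply(P.reshape(-1,3)).reshape(P.shape)+s["position"]
def report():
    p,X=wcloud();h=cv2.cvtColor(p,cv2.COLOR_RGB2HSV).astype(int)
    near=np.hypot(X[...,0]-511,X[...,1]-72)<25
    g=near&(h[...,0]>65)&(h[...,0]<90)&(h[...,1]>70)&(X[...,2]>60)
    b=near&(h[...,2]<50)&(X[...,2]>66)&(X[...,2]<80)&(np.hypot(X[...,0]-511,X[...,1]-72)>16)&(X[...,0]>515)
    c=(h[...,1]<40)&(abs(X[...,0]-550)<15)&(abs(X[...,1]-87)<25)
    print("btn",g.sum(),np.median(X[g],0),"collar",b.sum(),np.percentile(X[b][:,2],[50,80]),"chg",np.median(X[c][:,2]))
    return p,X
E
python3 -c "
from h import *
report()"
```

```text
btn 1012 [521.00037562  77.7968953   75.63589318] collar 1247 [71.63264603 72.25860666] chg 59.8871044056424
```

Emit:
play_rows:
  plan:
    - [[0, 0, -0.1], [0, 0, 0]]
    - [[0, 0, -0.1], [0, 0, 0]]
    - [[0, 0, 0], [0, 0, 0]]
    - [[0, 0, 0], [0, 0, 0]]
    - [[0, 0, 0], [0, 0, 0]]
    - [[0, 0, 0], [0, 0, 0]]
    - [[0, 0, 0], [0, 0, 0]]
    - [[0, 0, 0], [0, 0, 0]]
    - [[0, 0, 0], [0, 0, 0]]
    - [[0, 0, 0], [0, 0, 0]]

```text
clock: 5.85
position: [510.3, 72.5, 76.3]
orientation: [0.983, 0.184, 0.0, 0.0]
wrist_force: [0.5, 0.0, 4.8]
grip_width: 0.002
finger_force: 2.3
```

```bash
python3 -c "
from h import *
report();s=readout.sense();print(s['position'],s['wrist_force'])"
```

```text
btn 1002 [520.78902349  78.39184789  76.09173666] collar 1239 [71.68075079 72.28444558] chg 59.925072436885166
[510.32618506  72.51993838  76.31343876] [ 0.58515573 -0.71628979  4.42016103]
```

Emit:
play_rows:
  plan:
    - [[0, 0, -0.4], [0, 0, 0]]
    - [[0, 0, -0.4], [0, 0, 0]]
    - [[0, 0, -0.4], [0, 0, 0]]
    - [[0, 0, -0.4], [0, 0, 0]]
    - [[0, 0, 0], [0, 0, 0]]
    - [[0, 0, 0], [0, 0, 0]]
    - [[0, 0, 0], [0, 0, 0]]
    - [[0, 0, 0], [0, 0, 0]]
    - [[0, 0, 0], [0, 0, 0]]
    - [[0, 0, 0], [0, 0, 0]]

```text
clock: 6.9
position: [510.2, 72.6, 92.2]
orientation: [0.983, 0.184, -0.0, -0.0]
wrist_force: [-0.3, -0.2, 0.5]
grip_width: 0.001
finger_force: 0.0
```

```bash
python3 -c "
from h import *
report();s=readout.sense();print(s['position'],s['wrist_force'])"
```

```text
btn 1518 [519.69287487  77.36477099  81.80809528] collar 1022 [71.63222286 72.25487767] chg 59.92256371497618
[510.2440582   72.52974133  92.26710502] [ 0.07533703  0.08038448 -1.00179759]
```

The button went fully down (75.6, against 81.8 up: 6 mm) at 36 N and sprang back. Next is the red pack.

```bash
python3 - <<'E'
from h import *
p,X=report();h=cv2.cvtColor(p,cv2.COLOR_RGB2HSV).astype(int)
m=((h[...,0]<8)|(h[...,0]>172))&(h[...,1]>120)&(abs(X[...,2]-108)<3)&(np.hypot(X[...,0]-543,X[...,1]-142)<50)
q=X[m][:,:2].astype(np.float32);print(m.sum(),cv2.minAreaRect(q))
print(delta([543,142,180],down(.371)),delta([543,142,68],down(.371)))
E
```

```text
btn 1485 [519.61042533  77.40894259  81.83244719] collar 1024 [71.68770183 72.27599603] chg 59.94161278424838
11172 ((541.73779296875, 144.65406799316406), (57.68568801879883, 44.396583557128906), 21.37324333190918)
(array([ 5.56, -5.29, -8.77]), array([-0.,  0., -0.])) (array([ 5.56, -5.29,  2.43]), array([-0.,  0., -0.]))
```

Emit:
play_rows:
  plan:
    - [[0, 0, -3.0], [0, 0, 0]]
    - [[0, 0, -3.0], [0, 0, 0]]
    - [[0, 0, -2.8], [0, 0, 0]]
    - [[1.85, -1.8, 0], [0, 0, 0]]
    - [[1.85, -1.8, 0], [0, 0, 0]]
    - [[1.85, -1.85, 0], [0, 0, 0]]
    - [[0, 0, 0], [0, 0, 0]]
    - [[0, 0, 0], [0, 0, 0]]
    - [[0, 0, 0], [0, 0, 0]]
    - [[0, 0, 0], [0, 0, 0]]
  grip: 1

```text
clock: 8.0
position: [542.2, 142.5, 180.3]
orientation: [0.983, 0.184, -0.0, 0.0]
wrist_force: [-0.4, -0.0, 0.3]
grip_width: 1.0
finger_force: 0.0
```

```bash
python3 - <<'E'
from h import *
p,X=wcloud();h=cv2.cvtColor(p,cv2.COLOR_RGB2HSV).astype(int)
m=((h[...,0]<8)|(h[...,0]>172))&(h[...,1]>120)&(abs(X[...,2]-108)<3)&(np.hypot(X[...,0]-543,X[...,1]-142)<50)
q=X[m][:,:2].astype(np.float32);print(m.sum(),cv2.minAreaRect(q))
print(readout.sense()["position"],delta([542.3,143.5,67],down(.372)))
cv2.imwrite("pics/w3.png",p[:,:,::-1])
E
```

```text
4332 ((542.2059326171875, 145.162353515625), (56.49974060058594, 43.66514587402344), 21.12082862854004)
[542.22798855 142.62801953 180.37507094] (array([ 0.04, -0.08, 11.34]), array([ 0. ,  0. , -0.2]))
```

View pics/w3.png

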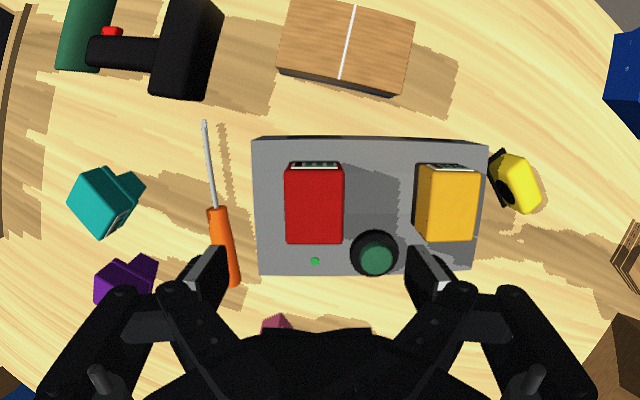

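The open fingers straddle the red pack (315,203), clear of yellow, the button and the screwdriver. Lowering and closing.

Emit:
play_rows:
  plan:
    - [[0, -0.1, 1.5], [0, 0, 0]]
    - [[0, 0, 1.5], [0, 0, 0]]
    - [[0, 0, 1.5], [0, 0, 0]]
    - [[0, 0, 1.5], [0, 0, 0]]
    - [[0, 0, 1.5], [0, 0, 0]]
    - [[0, 0, 1.5], [0, 0, 0]]
    - [[0, 0, 1.4], [0, 0, 0]]
    - [[0, 0, 1.0], [0, 0, 0]]
    - [[0, 0, 0], [0, 0, 0]]
    - [[0, 0, 0], [0, 0, 0]]

```text
clock: 9.05
position: [542.0, 144.5, 66.4]
orientation: [0.983, 0.184, -0.0, -0.0]
wrist_force: [-0.3, 1.0, 0.2]
grip_width: 0.998
finger_force: 0.0
```

Emit:
play_rows:
  plan:
    - [[0, 0, 0], [0, 0, 0]]
    - [[0, 0, 0], [0, 0, 0]]
    - [[0, 0, 0], [0, 0, 0]]
    - [[0, 0, 0], [0, 0, 0]]
    - [[0, 0, 0], [0, 0, 0]]
    - [[0, 0, 0], [0, 0, 0]]
    - [[0, 0, 0], [0, 0, 0]]
    - [[0, 0, 0], [0, 0, 0]]
    - [[0, 0, 0], [0, 0, 0]]
    - [[0, 0, 0], [0, 0, 0]]
  grip: 0

```text
clock: 10.05
position: [542.2, 144.4, 66.9]
orientation: [0.983, 0.184, 0.0, 0.0]
wrist_force: [-1.8, -0.5, 6.3]
grip_width: 0.508
finger_force: 61.3
```

Gripped at 0.508, about 43 mm, which matches the 44 mm head. Drawing it straight up, slowly at first.

Emit:
play_rows:
  plan:
    - [[0, 0, -0.5], [0, 0, 0]]
    - [[0, 0, -0.8], [0, 0, 0]]
    - [[0, 0, -0.8], [0, 0, 0]]
    - [[0, 0, -0.8], [0, 0, 0]]
    - [[0, 0, -0.8], [0, 0, 0]]
    - [[0, 0, -0.8], [0, 0, 0]]
    - [[0, 0, -0.8], [0, 0, 0]]
    - [[0, 0, -0.8], [0, 0, 0]]
    - [[0, 0, -0.5], [0, 0, 0]]
    - [[0, 0, 0], [0, 0, 0]]

```text
clock: 11.05
position: [542.3, 144.4, 133.0]
orientation: [0.983, 0.184, 0.001, -0.0]
wrist_force: [-0.1, -0.3, -1.8]
grip_width: 0.509
finger_force: 61.2
```

Emit:
play_rows:
  plan:
    - [[0, 0, -2.0], [0, 0, 0]]
    - [[0, 0, -2.0], [0, 0, 0]]
    - [[0, 0, -2.0], [0, 0, 0]]
    - [[0, 0, -2.0], [0, 0, 0]]
    - [[0, 0, -2.0], [0, 0, 0]]
    - [[0, 0, -2.0], [0, 0, 0]]
    - [[0, 0, -2.0], [0, 0, 0]]
    - [[0, 0, -2.0], [0, 0, 0]]
    - [[0, 0, -1.0], [0, 0, 0]]
    - [[0, 0, 0], [0, 0, 0]]

```text
clock: 12.05
position: [542.3, 144.5, 303.0]
orientation: [0.983, 0.184, 0.001, -0.0]
wrist_force: [0.6, -0.3, -2.2]
grip_width: 0.508
finger_force: 61.4
```

Emit:
play_rows:
  plan:
    - [[0, 0, 0], [0, 2.5, 0]]
    - [[0, 0, 0], [0, 5, 0]]
    - [[0, 0, 0], [0, 5, 0]]
    - [[0, 0, 0], [0, 5, 0]]
    - [[0, 0, 0], [0, 5, 0]]
    - [[0, 0, 0], [0, 5, 0]]
    - [[0, 0, 0], [0, 5, 0]]
    - [[0, 0, 0], [0, 5, 0]]
    - [[0, 0, 0], [0, 5, 0]]
    - [[0, 0, 0], [0, 2.5, 0]]

```text
clock: 13.05
position: [539.5, 140.0, 295.3]
orientation: [0.929, 0.174, 0.323, -0.055]
wrist_force: [-0.1, -0.2, -2.2]
grip_width: 0.502
finger_force: 61.5
```

```bash
python3 - <<'E'
from h import *
s=readout.sense();print(s["joint_positions"],s["qd"].round(3),Ro.from_quat(s["orientation"]).as_matrix().round(3))
p,d=viewer.capture("scene");X=cloud("scene",d)
h=cv2.cvtColor(p,cv2.COLOR_RGB2HSV)
cv2.imwrite("pics/s2.png",cv2.resize(p[80:300,230:470,::-1],None,fx=2.5,fy=2.5))
for q in("red_pack_foot","red_pack_gauge","yellow_pack"):print(q,[(np.round(o["location"]),round(o["score"],2)) for o in models.place_of(q,"scene")])
E
```

```text
[ 0.25189681  0.13557981 -0.66338534  2.2255952   0.62071381  0.16966661
 -2.15703033] [ 1.305  0.152 -1.407  0.079  2.142 -0.054 -2.053] [[ 0.73   0.359  0.581]
 [ 0.289 -0.933  0.215]
 [ 0.619  0.011 -0.785]]
red_pack_foot [(array([340., 118.,  -2.]), 0.97), (array([454., 348.,   3.]), 0.88), (array([568., 150., 258.]), 0.84), (array([357., 303.,   3.]), 0.77), (array([ 632., -467.,    3.]), 0.43)]
red_pack_gauge [(array([544., 148., 333.]), 0.69), (array([444., 314.,  72.]), 0.65), (array([323., 140.,  71.]), 0.6)]
yellow_pack [(array([577.,  42.,  16.]), 0.73)]
```

View pics/s2.png

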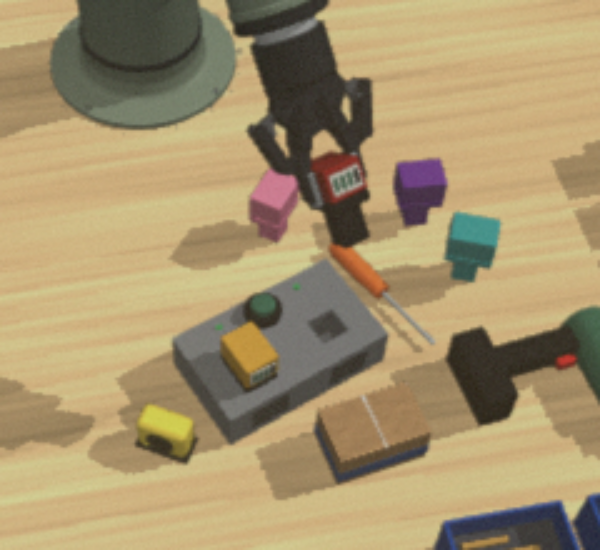

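The head is gripped with the gauge facing up, but the tilt is only 38° because J6 is near its lower limit. Moving outward will open the wrist.

Emit:
play_rows:
  plan:
    - [[0.8, 0, 0.6], [0, 0, 0]]
    - [[1.2, 0, 0.9], [0, 0, 0]]
    - [[1.2, 0, 0.9], [0, 0, 0]]
    - [[1.2, 0, 0.9], [0, 0, 0]]
    - [[1.2, 0, 0.9], [0, 0, 0]]
    - [[1.2, 0, 0.9], [0, 0, 0]]
    - [[1.2, 0, 0.9], [0, 0, 0]]
    - [[1.2, 0, 0.9], [0, 0, 0]]
    - [[1.0, 0, 0.8], [0, 0, 0]]
    - [[0, 0, 0], [0, 0, 0]]

```text
clock: 14.25
position: [661.2, 186.1, 299.0]
orientation: [0.929, 0.174, 0.323, -0.055]
wrist_force: [0.4, 0.0, -1.5]
grip_width: 0.51
finger_force: 61.5
```

```bash
python3 - <<'E'
from h import *
s=readout.sense();print(s["joint_positions"].round(2),s["qd"].round(3))
y=.371;print(delta([700,200,290],down(y)*Ro.from_euler("y",45,degrees=True)),Ro.from_quat(s["orientation"]).as_matrix().round(3))
E
```

```text
[ 0.08  0.34 -0.56  1.94  0.74  0.3  -2.24] [ 0.027 -0.03  -0.015  0.053  0.005 -0.012 -0.01 ]
(array([2.68, 0.08, 3.26]), array([0.6, 6.7, 0.2])) [[ 0.73   0.358  0.582]
 [ 0.287 -0.934  0.214]
 [ 0.62   0.011 -0.785]]
```

Emit:
play_rows:
  plan:
    - [[0.7, 0, 0.7], [0, 0, 0]]
    - [[0.7, 0, 0.7], [0, 0, 0]]
    - [[0.7, 0, 0.7], [0, 0, 0]]
    - [[0.7, 0, 0.7], [0, 0, 0]]
    - [[0, 0, 0], [0.3, 2, 0.1]]
    - [[0, 0, 0], [0.3, 2, 0.1]]
    - [[0, 0, 0], [0, 2, 0]]
    - [[0, 0, 0], [0, 0.7, 0]]
    - [[0, 0, 0], [0, 0, 0]]
    - [[0, 0, 0], [0, 0, 0]]

```text
clock: 15.25
position: [700.4, 198.0, 302.2]
orientation: [0.911, 0.169, 0.37, -0.071]
wrist_force: [-0.2, -0.2, -1.6]
grip_width: 0.508
finger_force: 62.2
```

```bash
python3 - <<'E'
from h import *
s=readout.sense();print(s["position"],s["joint_positions"].round(2),s["qd"].round(3))
y=.371;print(delta([700,200,290],down(y)*Ro.from_euler("y",45,degrees=True)),Ro.from_quat(s["orientation"]).as_matrix().round(3))
E
```

```text
[700.38355298 197.98418809 302.21292588] [-0.02  0.38 -0.43  1.93  1.03  0.16 -2.52] [-0.003 -0.001  0.004  0.006  0.012  0.001  0.003]
(array([-0.83, -0.2 ,  0.9 ]), array([-0.1,  0.8, -0.2])) [[ 0.669  0.361  0.65 ]
 [ 0.256 -0.933  0.254]
 [ 0.697 -0.004 -0.717]]
```

Emit:
play_rows:
  plan:
    - [[0.4, 0, 0.4], [0, 0, 0]]
    - [[0.6, 0, 0.6], [0, 0, 0]]
    - [[0.6, 0, 0.6], [0, 0, 0]]
    - [[0.6, 0, 0.6], [0, 0, 0]]
    - [[0.6, 0, 0.6], [0, 0, 0]]
    - [[0.6, 0, 0.6], [0, 0, 0]]
    - [[0.6, 0, 0.6], [0, 0, 0]]
    - [[0.6, 0, 0.6], [0, 0, 0]]
    - [[0, 0, 0], [0, 0, 0]]
    - [[0, 0, 0], [0, 0, 0]]

```text
clock: 16.25
position: [760.5, 221.4, 300.7]
orientation: [0.911, 0.171, 0.37, -0.07]
wrist_force: [-1.3, 0.1, -1.4]
grip_width: 0.507
finger_force: 62.2
```

```bash
python3 - <<'E'
from h import *
s=readout.sense();print(s["position"],s["joint_positions"].round(3),s["qd"].round(3))
print(Ro.from_quat(s["orientation"]).as_matrix().round(3))
E
```

```text
[760.48102123 221.40445987 300.74971106] [ 0.01   0.491 -0.501  1.768  0.976  0.254 -2.418] [-0.001 -0.01   0.004  0.008  0.002 -0.003 -0.003]
[[ 0.668  0.364  0.649]
 [ 0.26  -0.932  0.254]
 [ 0.697 -0.    -0.717]]
```

```bash
python3 - <<'E'
from h import *
p,d=viewer.capture("scene");cv2.imwrite("pics/s3.png",cv2.resize(p[80:320,230:490,::-1],None,fx=2.3,fy=2.3))
for q in("red_pack_foot","red_pack_gauge","yellow_pack"):print(q,[(np.round(o["location"]),round(o["score"],2)) for o in models.place_of(q,"scene")])
E
```

```text
red_pack_foot [(array([791., 233., 266.]), 0.91), (array([342., 120.,  -1.]), 0.57)]
red_pack_gauge [(array([324., 141.,  72.]), 0.92), (array([766., 227., 335.]), 0.71), (array([444., 319.,  72.]), 0.58)]
yellow_pack [(array([583.,  42.,  16.]), 0.7)]
```

View pics/s3.png

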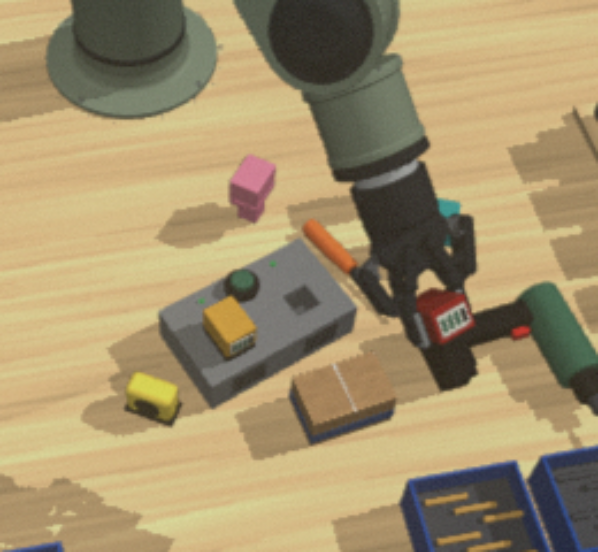

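The red pack is held still at (445,335), with the gauge facing slantwise up and the foot at about 266 mm. The yellow pack is seated and the other things are undisturbed.

```bash
python3 -c "
from rig import r
print(r.finish_job())"
```

```text
the job is handed in; nothing more can be done
None
```

I pressed the green stop button fully down and it sprang back. I then drew the red pack from its bay and handed the job in at about 16 s with the pack still in the gripper, leaning about 44° with its gauge facing slantwise up and its lowest point about 25 cm above the bench; the yellow pack is still seated.

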